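# Earth yourself, then reset the board on the test jig

## Task

Before resetting the repaired circuit board, discharge yourself: touch the brass cap of the earthing block lightly with the fingertips and stay on it for about a second. Then press the blue button of the board test jig gently with the fingertips, well past half of its travel so that it switches, let it spring back up, and draw the hand back at least 10 cm from it. Lift nothing, do not shove the earthing block, and leave the red and yellow buttons, the circuit board and everything else on the bench alone.

Things in the scene. Friction and masses are not known exactly. Their poses are not given: they have to be found in the camera images.
- earth: earthing block standing loose on the grey mat: a dark steel block 80 x 80 x 24 mm, 0.85 kg, carrying a round brass touch cap in a black collar. Origin: centre of the underside (on the mat, about 3 mm above the bench top); z up
- earth_cap: the brass touch cap on top of the earthing block: upright disc 48 mm across, in a black collar 64 mm across. Origin on its axis, 20 mm below its top face; z up. The cap gives downward on a light spring: 1.8 N starts it, about 4 N takes it half way down, 6 N fully down (8 mm), then it is solid
- earth_cap_top (a point): centre of the top face of the brass touch cap when not pressed (48 mm above the block's underside); moves with the cap
- jig: board test jig, fixed to the bench: aluminium plate 180 (x) x 240 (y) x 12 mm, underside on the mat. Origin: centre of the underside; z up, x away from the buttons. A green circuit board with components up to 60 mm above the underside covers the half towards its +x; the three push buttons stand 58 mm towards its -x, at y = -75, 0 and +75 mm, their bases on the plate
- blue (a joint): travel of the blue push button, m: 0 up, 0.008 fully down. It springs back when let go: 2.4 N starts it, 5.2 N takes it half way down, 8 N fully down, then it is solid. It switches a little past half way (0.0045)
- blue_base: black round housing of the blue button, 44 mm across, 12 mm high, fixed on the jig plate. Origin: centre of its underside
- blue_top (a point): round blue plastic push button cap, 28 mm across, one of three (blue, red, yellow) in a row 75 mm apart along the front edge of the test jig, in any order; this is the centre of its top face, 24 mm above its housing's underside (39 mm above the bench top) when up; moves with the cap
- red (a joint): travel of the red push button, m: 0 up, 0.008 fully down; same button as the blue one. Not to be pressed
- red_base: housing of the red button, 44 mm across, 12 mm high; cap 28 mm across, its top 24 mm above the housing's underside. Origin: centre of the underside. Leave alone
- yellow (a joint): travel of the yellow push button, m: 0 up, 0.008 fully down; same button as the blue one. Not to be pressed
- yellow_base: housing of the yellow button, 44 mm across, 12 mm high; cap 28 mm across, its top 24 mm above the housing's underside. Origin: centre of the underside. Leave alone
- spool: loose solder spool with white flanges standing on end beside the earthing block, 56 mm across, 40 mm high. Origin: centre of the underside. Leave alone
- tin: loose small flux jar with a green cap beside the earthing block, 54 mm across, 45 mm high. Origin: centre of the underside. Leave alone
- meter: loose yellow hand multimeter lying face up, 190 x 95 mm, 50 mm high with its dial. Origin: centre of the underside. Leave alone
- driver: loose screwdriver lying flat, about 200 mm long, 26 mm thick at the handle. Origin: on the bench under its middle; x towards the tip. Leave alone
- tray: loose blue parts tray, 100 x 140 x 30 mm. Origin: centre of the underside. Leave alone
- pot: loose white ceramic pot, 68 mm across, 60 mm high. Origin: centre of the underside. Leave alone

How it is judged:
On the way, in this order (a step that is already met when the one before it is completed fails the run):
1. the fingertips rest on the brass touch cap of the earthing block (over 0.4 N) for half a second (contact force between the fingers and earth_cap above 0.4 N), for 0.5 s.
2. the fingers press the blue button down at least 4.5 of its 8 mm (value of joint blue above 0.0045 m and contact force between the fingers and blue_base above 0.5 N), for 0.05 s.
At the end, for the whole second after the job is handed in: The blue button is up again (within 1 mm), red and yellow are up, the tool point is more than 90 mm from the blue button, the earthing block stands flat and at rest within 15 mm of where it began, and every loose thing is within 12 mm of where it began (value of joint each of blue, red, yellow below 0.001 m and distance between the grasp point and blue_top above 0.09 m and distance of earth from where it was at the start of the episode below 0.015 m and angle between earth's own z axis and vertical below 0.05 rad and linear speed of earth below 0.02 m/s and distance of each of spool, tin, meter, driver, tray, pot from where it was at the start of the episode below 0.012 m); the robot touches nothing.
It fails at once if the red or yellow button is pressed (2 mm) or its housing pushed (over 3 N) (value of joint any of red, yellow above 0.002 m or contact force between any of the arm, the fingers and red_base above 3 N or contact force between any of the arm, the fingers and yellow_base above 3 N).
It fails at once if the circuit board or jig plate is touched (over 2 N) (contact force between any of the arm, the fingers and jig above 2 N).
It fails at once if the earthing block (over 25 N) or the blue button (over 35 N) is pushed hard (contact force between the fingers and earth above 25 N or contact force between the fingers and blue_base above 35 N).
It fails at once if the earthing block is shoved (15 mm), tipped or lifted (8 mm) (distance of earth from where it was at the start of the episode above 0.015 m or height (world z) of earth above 0.011 m or angle between earth's own z axis and vertical above 0.15 rad).
It fails at once if a bystander is shifted or lifted (12 mm) (distance of any of spool, tin, meter, driver, tray, pot from where it was at the start of the episode above 0.012 m).
It also fails if it takes over 42 s, if anything falls off the work surface, if the arm or the gripper's body presses on something with over 40 N, if the wrist force passes 120 N, or if a joint passes its speed limit or range.

## Robot

A 7-joint arm with a two-finger parallel gripper is mounted at the origin on the work surface. World frame = base frame: x ahead of the robot, y to its left, z up, the work surface at z = 0. Lengths are in m, angles in rad, forces in N, time in s.
With the tool pointing down it reaches from about 0.425 to 0.875 m from the base axis. Payload 8.4 kg.
Tool frame: the origin (TCP) lies between the finger pads, 19 mm behind the fingertips; this is the grasp point; z points along the fingers, y is the line along which they close (so a half turn about z gives the same grasp; the last joint's range is limited). The gripper opens to 85 mm and grips with 20 to 120 N. Pads are 22 mm wide; open, the fingers measure 114 mm over their backs; the gripper's body (76 mm by 85 mm) begins 54 mm behind the grasp point. The pads swing forward as they close: fully open they stand 13 mm farther back than shut.
Start: joints at [-1.287, 0.333, 0.04, 1.465, -0.013, 1.343, -0.059], TCP at [0.243, 0.603, 0.25] pointing down, gripper open.
Joint ranges: [-2.58, 2.58], [-0.38, 2.09], [-1.3, 1.39], [0.25, 2.4], [-1.5, 4.64], [0.08, 2.09], [-2.65, 2.65]. Speed limits (rad/s): [2.22, 2.22, 2.79, 2.79, 3.14, 3.14, 3.14].

## Interface

Orientations are given as a unit quaternion [x, y, z, w].
In Python, from station import movep, move_l, set_joints, set_gripper, wait, inverse_kinematics, get_obs, get_image, camera_model, MotionError, sign_off, search_frame, spot_point gives the robot as it stands. The module is installed in compiled form; this text tells all that it offers. Calls block until the motion is done:
- movep(position, orientation): joint-space move of the TCP to a pose.
- move_l(position, rotation=None, velocity=0.15, f_stop=None): straight line of the TCP; rotation=None keeps the orientation; velocity is the mean speed in m/s. With f_stop (N) it stops when the force on the tool has changed by that much, and returns True; else False.
- set_joints(angles): joint-space move.
- set_gripper(opening): finger opening in m; the grip force is fixed at half the most; returns when the fingers have stopped.
- wait(seconds).
- inverse_kinematics(position, orientation): joint angles nearest the present ones, or None.
- get_obs(): the state.
- get_image(name): name is "side" or "top" or "wrist"; returns the picture (384x512x3 uint8, blue, green, red); there is no depth.
- camera_model(name): a dict with "K" (3x3 intrinsics, pixels), "R" (3x3) and "t" (3): a world point X has camera coordinates R X + t; the wrist camera has in their place "tool_from_camera" (4x4, takes a point from camera to tool coordinates, whose origin is the TCP and whose axes are the flange's). Camera axes: x right, y down, z forward; pixel columns grow to the right and rows downward; lengths in m; the calibration is good to about 2 mm. A picture is of the moment at which its call begins: read the wrist's pose just before it. camera_model takes no time and is no camera call.
A pose or a line that the arm cannot do raises MotionError and nothing moves.
- sign_off(): hands the job in; it is judged then, once.
Trained networks look in the newest picture that a camera, given by its name, has taken for a name from the list of things; names that differ only in an ending like _2 or _b are one class to them, and where a whole thing is asked for, a point or a joint stands for the part that bears it (a point fixed in the world has none). Each returns a list of dicts, best first, with "conf" (0 to 1); they miss things now and then, are a little off and sometimes report something else, mostly with a low value. They report only what shows in the picture. A call takes as long as a camera call.
- search_frame(camera, query): "centre" ([x, y, z] in m, in the coordinates of the camera as it stood for that picture, good to about 4 mm: the middle of the surface that is visible of it).
- spot_point(camera, query): "centre" ([x, y, z] in m, in the coordinates of the camera as it stood for that picture, good to about 4 mm: a listed point, or the origin of a listed thing).
The state is a dict: "time_s": time; "q": joint angles; "dq": joint speeds; "tau": joint torques, N m; "eef_pos": TCP position; "orientation": TCP orientation; "contact_force": force on the tool from outside, world axes, zero at the start; "torque": the same for the moment, N m; "finger_gap": finger opening in m; "grasp_force": force on a finger pad.
Only numpy, scipy, OpenCV 4.12 (cv2) and the standard library are available. Lean on these libraries where they do the work, as an engineer would, in place of code of your own. Each camera call takes 0.05 s, during which the arm holds its last target. There are 200 camera calls.

## Working session

There is one attempt and no reset: what is moved stays moved. The work goes in short steps, each a Python script; the robot and the scene stay as the last script left them, time stands still between calls to the robot, and variables do not carry over. Pictures are saved under pics/ and viewed, at most 10 in all, crops included, and the job is handed in when it is done.

```bash
mkdir -p pics; cat > h.py <<'E'
from station import *
import numpy as np, cv2
from scipy.spatial.transform import Rotation as Ro
def w(cam,p,obs=None):
    m=camera_model(cam)
    if cam!="wrist": return np.array(m["R"]).T@(np.array(p)-m["t"])
    o=obs; q=np.array(m["tool_from_camera"])@np.r_[p,1]
    return Ro.from_quat(o["orientation"]).apply(q[:3])+o["eef_pos"]
E
python3 - <<'E'
from h import *
o=get_obs();print(o)
for c in("top","side"):
    im=get_image(c);cv2.imwrite(f"pics/{c}0.png",im)
    for n in("earth_cap_top","earth","blue_top","red_base","yellow_base","jig","spool","tin"):
        print(c,n,[(w(c,d["centre"]).round(3).tolist(),round(d["conf"],2)) for d in spot_point(c,n)[:3]])
E
```

```text
{'time_s': 0.0, 'q': array([-1.28721997,  0.33390039,  0.03991508,  1.46625194, -0.01340772,
        1.34327321, -0.05850471]), 'dq': array([ 0.00053922, -0.00187888,  0.00191714,  0.00083423,  0.00125124,
       -0.00196868, -0.00055385]), 'tau': array([-1.05246243e-03, -6.58540535e+01,  1.36489101e+00, -4.05578399e+01,
        1.68394914e-02,  1.24094653e-02, -3.52383859e-05]), 'eef_pos': array([0.24266579, 0.60256439, 0.24913805]), 'orientation': array([ 1.90252503e-01,  9.81734878e-01, -7.77626495e-04, -9.34356719e-05]), 'contact_force': array([-0.68388836,  0.21789489, -0.40719995]), 'torque': array([-0.02785174, -0.00242813, -0.00372879]), 'grasp_force': 0.0, 'finger_gap': 0.0854162564067255}
top earth_cap_top [([0.563, 0.223, 0.049], 0.42)]
top earth [([0.564, 0.226, 0.005], 0.83)]
top blue_top [([0.465, -0.22, 0.017], 0.56), ([0.46, -0.294, 0.04], 0.41)]
top red_base [([0.465, -0.218, 0.018], 0.45)]
top yellow_base [([0.468, -0.143, 0.015], 0.55)]
top jig [([0.521, -0.224, 0.003], 0.75)]
top spool [([0.566, 0.324, 0.008], 0.61), ([0.463, -0.292, 0.014], 0.4)]
top tin [([0.54, 0.119, 0.005], 0.69)]
side earth_cap_top [([0.566, 0.22, 0.052], 0.57), ([0.522, -0.223, 0.007], 0.45), ([0.559, 0.223, 0.002], 0.24)]
side earth [([0.562, 0.224, 0.001], 0.73)]
side blue_top [([0.459, -0.295, 0.035], 0.45)]
side red_base [([0.46, -0.218, 0.013], 0.66)]
side yellow_base [([0.522, -0.225, 0.006], 0.6), ([0.471, -0.141, 0.014], 0.55), ([0.562, 0.226, 0.032], 0.48)]
side jig [([0.52, -0.225, 0.004], 0.88)]
side spool [([0.569, 0.33, 0.001], 0.77)]
side tin [([0.542, 0.114, 0.001], 0.53)]
```

View pics/top0.png

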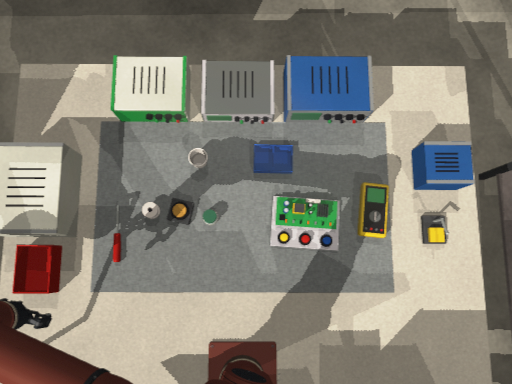

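View pics/side0.png

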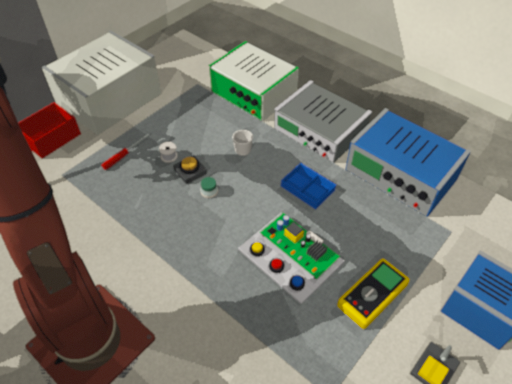

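The top view shows the earth cap at about (180,210) and the buttons yellow, red and blue at x = 284, 305 and 327. Blue is rightmost, next to the meter at (374,210). The top and side estimates agree on cap (0.564, 0.223, 0.051) and blue (0.461, -0.294, 0.038). I'll go above the cap and take a close look.

```bash
python3 - <<'E'
from h import *
set_gripper(0.0)
movep([0.564,0.223,0.20],[0,1,0,0]); wait(0.3)
o=get_obs();print(o["time_s"],o["eef_pos"],o["orientation"],o["contact_force"],o["finger_gap"])
cv2.imwrite("pics/w1.png",get_image("wrist"))
for n in("earth_cap_top","earth_cap","earth","spool","tin"):
    print(n,[(w("wrist",d["centre"],o).round(3).tolist(),round(d["conf"],2)) for d in spot_point("wrist",n)[:3]])
E
```

```text
3.7833 [0.56383477 0.22350601 0.20001694] [-3.63754976e-04  9.99999933e-01  3.19489830e-05 -2.07709326e-05] [-0.63585978  0.54241277 -0.4508631 ] 0.0002697085612559617
earth_cap_top [([0.564, 0.226, 0.053], 0.73)]
earth_cap [([0.564, 0.22, 0.032], 0.62)]
earth [([0.561, 0.227, 0.006], 0.83)]
spool [([0.565, 0.326, 0.01], 0.66)]
tin [([0.547, 0.117, 0.001], 0.92)]
```

View pics/w1.png

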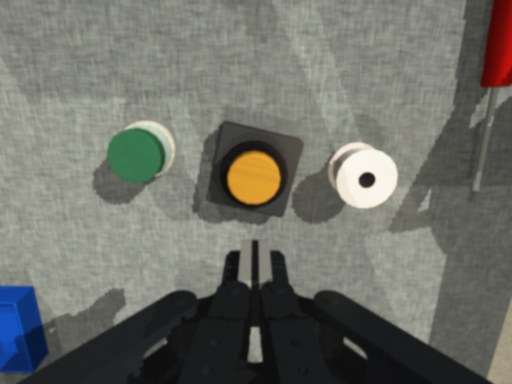

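The wrist view shows the brass cap at (253,178), between the jar at (137,155) and the spool at (367,178). Its position is confirmed at (0.564, 0.224, 0.051), so I'll touch it with a force stop.

```bash
python3 - <<'E'
from h import *
move_l([0.564,0.224,0.085]); wait(0.3)
f0=get_obs()["contact_force"]
print(move_l([0.564,0.224,0.062],velocity=0.01,f_stop=2.5))
o=get_obs();print(o["time_s"],o["eef_pos"],o["contact_force"]-f0)
for i in range(3):
    wait(0.4);o=get_obs();print(o["time_s"],o["eef_pos"],o["contact_force"]-f0)
E
```

```text
True
6.85 [0.5639765  0.22399182 0.0678142 ] [ 0.85070172 -0.10762517  2.95397961]
7.25 [0.56370821 0.22389771 0.06765501] [1.99000557 1.61615469 2.54275705]
7.65 [0.56353315 0.2238777  0.0675305 ] [1.57597291 1.86475989 2.4518597 ]
8.05 [0.56350753 0.22378864 0.06750696] [1.70509454 1.15023987 1.87653929]
```

Steady contact of about 2 N was held for 1.2 s with the cap about 2.5 mm down. I'll lift off, move above the blue button and look.

```bash
python3 - <<'E'
from h import *
move_l([0.5635,0.2238,0.20])
movep([0.461,-0.294,0.20],[0,1,0,0]); wait(0.3)
o=get_obs();print(o["time_s"],o["eef_pos"],o["orientation"],o["contact_force"])
cv2.imwrite("pics/w2.png",get_image("wrist"))
for n in("blue_top","blue_base","red_base","yellow_base","jig","meter"):
    print(n,[(w("wrist",d["centre"],o).round(3).tolist(),round(d["conf"],2)) for d in spot_point("wrist",n)[:3]])
# pixel ray of blue blob to z=.039
im=cv2.imread("pics/w2.png");m=cv2.inRange(cv2.cvtColor(im,cv2.COLOR_BGR2HSV),(100,120,60),(130,255,255))
n,_,s,c=cv2.connectedComponentsWithStats(m)
K=camera_model("wrist")["K"]
a=w("wrist",[0,0,0],o)
for i in range(1,n):
    if s[i,4]>150:
        b=w("wrist",np.linalg.inv(K)@np.r_[c[i],1],o)-a
        print(c[i].round(),s[i],(a+b*(0.039-a[2])/b[2]).round(4))
E
```

```text
11.2917 [ 0.46126965 -0.29362102  0.19997072] [-3.97208978e-04  9.99999920e-01  5.59308066e-07 -4.16741331e-05] [ 0.49379116  0.48099824 -0.99131121]
blue_top [([0.459, -0.293, 0.044], 0.64)]
blue_base [([0.459, -0.291, 0.014], 0.68)]
red_base [([0.464, -0.219, 0.017], 0.7)]
yellow_base [([0.469, -0.143, 0.018], 0.62)]
jig [([0.524, -0.225, 0.002], 0.95)]
meter [([0.523, -0.223, 0.005], 0.74), ([0.565, -0.459, 0.003], 0.67), ([0.459, -0.29, 0.016], 0.5)]
[256. 174.] [241 158  31  33 809] [ 0.4576 -0.2914  0.039 ]
[391. 282.] [380 262  28  45 564] [ 0.5742 -0.1496  0.039 ]
```

View pics/w2.png

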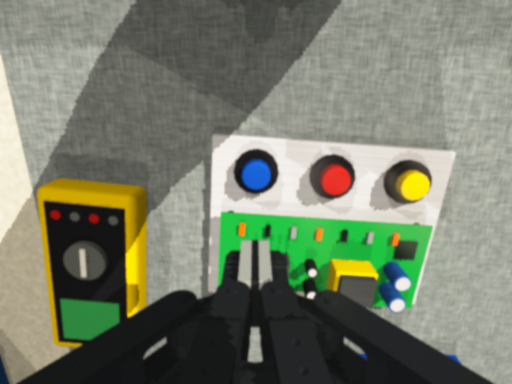

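The view shows the blue cap at (256,174), with red at (333,178) well clear. Its position is (0.459, -0.292). The board begins near x = 0.52, so the hand clears it. Pressing now.

```bash
python3 - <<'E'
from h import *
x,y=0.459,-0.292
move_l([x,y,0.075]); wait(0.3)
f0=get_obs()["contact_force"]
print(move_l([x,y,0.0495],velocity=0.012,f_stop=7.2))
for i in range(3):
    o=get_obs();print(o["time_s"],o["eef_pos"],o["contact_force"]-f0);wait(0.15)
E
```

```text
True
14.7333 [ 0.45903534 -0.2919809   0.05106842] [-0.26153994  1.04302229  7.12003997]
14.8833 [ 0.45904023 -0.29200005  0.0511719 ] [-0.66902213  1.05557121  7.25242799]
15.0333 [ 0.45905442 -0.29201633  0.05119835] [-0.47166227  0.33308607  6.49622165]
```

The button took about 7 N and went down about 6.8 mm, well past the switching point. I'll retreat and check.

```bash
python3 - <<'E'
from h import *
move_l([0.459,-0.292,0.25]); wait(0.6)
o=get_obs();print(o["time_s"],o["eef_pos"],o["contact_force"])
get_image("wrist")
print([(w("wrist",d["centre"],o).round(3).tolist(),d["conf"]) for d in spot_point("wrist","blue_top")[:2]])
get_image("side")
for n in("earth","spool","tin"): print(n,[w("side",d["centre"]).round(3).tolist() for d in spot_point("side",n)[:1]])
print(sign_off())
E
```

```text
17.2583 [ 0.45898362 -0.29201987  0.25000068] [-0.06352853  0.27269559  1.42714951]
[([0.458, -0.293, 0.043], 0.65)]
earth [[0.564, 0.225, 0.001]]
spool [[0.568, 0.331, -0.0]]
tin [[0.54, 0.12, 0.001]]
the job is handed in; nothing more can be done
None
```

The job is handed in: I held the earth cap at about 2 N for 1.2 s, pressed the blue button about 6.8 mm at 7 N, let it spring back, and drew the hand back 19 cm; the earthing block, spool and jar measured unmoved, and the verdict was not shown.

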